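# Draw the tube block out from under the bench guard with the hooked rod

### The arm

A 7-joint arm with a two-finger parallel gripper is mounted at the origin on a cart in front of the work surface, level with it; the furniture and walls round the work are solid. World frame = base frame: x ahead of the robot, y to its left, z up, the work surface at z = 0. Lengths are in mm, angles in rad, forces in N, time in s.
With the tool pointing down it reaches from about 425 to 950 mm from the base axis. Payload 4.7 kg.
Tool frame: the origin (TCP) lies at the very end of the fingers, on their centre line; the grasp point (between the pads) lies 19 mm behind it (r.hold_point_z is the distance from the TCP to the grasp point, in mm); z points along the fingers, y is the line along which they close (so a half turn about z gives the same grasp; the last joint's range is limited). The gripper opens to 87 mm and grips with 3 to 60 N. Pads are 19 mm wide; open, the fingers measure 117 mm over their backs; the gripper's body (75 mm by 190 mm) begins 51 mm behind the grasp point.
Start: joints at [0.697, 0.469, -0.049, 1.532, 0.024, 1.141, -0.082], TCP at [504.833, -448.099, 222.573] pointing down, gripper open.
Joint ranges: [-2.59, 2.59], [-0.33, 1.99], [-1.39, 1.29], [0.1, 2.45], [-1.04, 4.18], [0.21, 1.99], [-2.66, 2.66]. Speed limits (rad/s): [2.57, 2.57, 3.14, 3.14, 3.14, 3.14, 3.14].

### API

Orientations are given as a rotation vector (axis times angle).
In Python, from rig import r gives the robot as it stands. The module is installed in compiled form; this text tells all that it offers.
- The arm moves only by the shell command python3 -m pendant 'ROWS' [FORCE]. ROWS is JSON, a list of rows, each an object with "fingers": the opening, from 0 (shut) to 1 (fully open); "slide": the shift along the tool's x, y, z in mm, a list of three; "twist": the turn, a rotation vector about the tool's x, y, z in rad, a list of three. In form: [{"fingers": fingers, "slide": [tx, ty, tz], "twist": [ax, ay, az]}, ...]. A call has 1 to 20 rows; each row is the pose to reach, as a shift and turn from the pose commanded when the call began, along the tool's axes at that moment; what a row does not reach only later rows make up. A row lasts 1/8 s, in which the tool goes at most 62.5 mm and 10.7 degrees, less where a joint would pass 70% of its speed; a pose out of reach is approached as far as the arm can. A call with a gripper value outside its range is refused whole. The fingers move at their own pace and stop on an object; FORCE is the grip in N (left out, the last holds). Time passes only in rows, so rows that repeat a pose let the fingers close. It gives the time, the measured TCP pose, the force, the opening and the grip force at its end, in the units of the state.
- r.read_state(): the state, without advancing time (a new reading comes with each control period).
- r.grab_frame(name): name is "scene" or "side" or "wrist"; returns the picture (420x560x3 uint8, blue, green, red); there is no depth.
- r.camera_model(name): a dict with "K" (3x3 intrinsics, pixels), "cam_to_world" (4x4, takes a point from camera to world coordinates). Camera axes: x right, y up, looking along -z (the intrinsics and any distortion apply to the point x, -y, -z); pixel columns grow to the right and rows downward; lengths in mm; the calibration is good to about 2 mm. A picture is of the moment at which its call begins: read the wrist's pose just before it. camera_model takes no time and is no camera call; for the wrist camera it gives the pose at the moment of the call.
- r.sign_off(): hands the job in; it is judged then, once.
Trained networks look in the newest picture that a camera, given by its name, has taken for a name from the list of things; names that differ only in an ending like _2 or _b are one class to them, and where a whole thing is asked for, a point or a joint stands for the part that bears it (a point fixed in the world has none). Each returns a list of dicts, best first, with "score" (0 to 1); they miss things now and then, are a little off and sometimes report something else, mostly with a low value. They report only what shows in the picture. A call takes as long as a camera call.
- r.search_frame(name, camera): "at" ([x, y, z] in mm, in the coordinates of the camera as it stood for that picture, good to about 4 mm: the middle of the surface that is visible of it).
The state is a dict: "t": time; "joint_pos": joint angles; "qd": joint speeds; "effort": joint torques, N m; "tcp_pos": TCP position; "eef_rot": TCP orientation; "ft_force": force on the tool from outside, world axes, zero at the start; "ft_torque": the same for the moment, N m; "width": opening from 0.0 (shut) to 1.0 (fully open); "finger_force": force on a finger pad.
Only numpy, scipy, OpenCV 4.12 (cv2) and the standard library are available. Lean on these libraries where they do the work, as an engineer would, in place of code of your own. Each camera call takes 0.05 s, during which the arm holds its last target. There are 200 camera calls.

### The job

The dark metal tube block has slid away under the clear bench guard. Take the hooked rod by its handle, reach it through the slot under the guard's front panel, catch the block from behind and draw it out until the whole block lies at least 5 cm clear in front of the panel; then lay the rod down flat on the bench and let go. Move the block only with the rod, never touch it with the gripper, and leave the guard, the two bottles and the tape roll undisturbed.

Things in the scene. Friction and masses are not known exactly. Their poses are not given: they have to be found in the camera images.
- guard: Fixed box-shaped guard of clear sheet with aluminium edges, 274 wide (its y), 222 deep (its x), 145 high, standing on the bare bench. Origin on the bench under the middle of the front panel, the plane x = 0 (12 thick). +x goes into the guard, +y to the left seen looking in, z up. Roof (140 to 145 up) and side walls are closed, the rear is open, the front is open only below the panel.
- slot (a point): Middle of the front panel's lower edge, 80 above the bench. Below it is the slot, 80 high from the bare bench up and 250 wide between the two corner posts.
- hook_rod: Loose L-shaped rod, 0.22 kg, lying before the slot. Origin on the bench under the middle of its handle, +x along the shaft to the hook, z up. Black ribbed handle, x -50 to 50, 24 wide (y), 38 high, gripped across its width from above; centre of mass within the handle or just ahead of it. Steel shaft 10 thick, its axis 6 above the handle's underside, from the handle to x = 290.
- hook_corner (a point): Far end of the shaft, on its axis, at (290, 0, 6) in the rod's frame. Here the hook's arm begins: 10 thick, level with the shaft and at right angles to it, it runs from this point along the rod's -y, to the right as seen from the handle, to its free end at (290, -100, 6).
- block: Loose dark grey metal tube block with 3 rows of 5 round wells in its top, 72 (its x) by 110 (its y) by 26 high, 0.21 to 0.42 kg. It stands flat on the bench inside the guard, its centre 60 to 85 behind the front panel, its long side along the panel within 0.25 rad. Origin at the centre of its underside.
- small_bottle: Loose small white-capped bottle, 34 in diameter, 68 high, standing in the guard's rear right part behind the block. Origin under its centre. Bystander.
- wide_bottle: Loose bottle with a blue screw cap, 56 wide, 103 high, on the bench to the far side of the work. Origin under its centre. Bystander.
- tape: Roll of yellow label tape, 62 in diameter, 18 high, lying on the bench to the far side of the work. Origin under its centre. Bystander.

How it is judged:
By the outcome, as a careful person would: the job done as asked, in the order asked, and still so for the second after the job is handed in, with the robot touching nothing.
It also fails if it takes over 40 s, if anything falls off the work surface, if the arm or the gripper's body presses on something with over 40 N, if the wrist force passes 120 N, or if a joint passes its speed limit or range.

## Working session

There is one attempt and no reset: what is moved stays moved. The work goes in short steps, Python scripts to look and compute and a shell command to move; the robot and the scene stay as the last step left them, time stands still between calls to the robot, and variables do not carry over. Pictures are saved under pics/ and viewed, at most 10 in all, crops included, and the job is handed in when it is done.

```bash
mkdir -p pics; cat > h.py <<'E'
from rig import r
import numpy as np, cv2
from scipy.spatial.transform import Rotation as R
def w(p,M): return (M@np.append(p,1))[:3]
def px(P,cam):
    m=r.camera_model(cam);c=np.linalg.inv(m["cam_to_world"])@np.append(P,1);q=m["K"]@np.array([c[0],-c[1],-c[2]]);return q[:2]/q[2]
def plane(uv,cam,z):
    m=r.camera_model(cam);d=np.linalg.inv(m["K"])@np.array([*uv,1.]);d=np.array([d[0],-d[1],-d[2]])
    M=np.array(m["cam_to_world"]);d=M[:3,:3]@d;o=M[:3,3];return o+d*(z-o[2])/d[2]
E
python3 - <<'E'
from h import *
np.set_printoptions(precision=1,suppress=True)
s=r.read_state();print(s["t"],s["tcp_pos"],s["eef_rot"],s["width"])
for c in ["scene","side","wrist"]:
    m=r.camera_model(c);im=r.grab_frame(c);cv2.imwrite(f"pics/{c}0.png",im);print(c,m["cam_to_world"][:3,3],m["K"][0])
    for n in ["guard","hook_rod","hook_corner","block","small_bottle","wide_bottle","tape"]:
        for d in r.search_frame(n,c)[:2]: print(n,round(d["score"],2),w(d["at"],m["cam_to_world"]),px(w(d["at"],m["cam_to_world"]),c))
print(r.read_state()["t"])
a=[cv2.imread(f"pics/{c}0.png") for c in ["scene","side"]]
E
```

```text
0.0 [ 504.4 -447.7  221.5] [-2.9 -1.3  0. ] 0.9996360207194775
scene [ 255.1 -741.3  950.5] [465.5   0.  277.6]
guard 0.6 [ 409.4 -396.6  146.2] [260.2 288.9]
hook_corner 0.86 [524.2   6.7  10.1] [226.9 168.5]
hook_corner 0.32 [ 343.3 -434.6   41.1] [242.  342.1]
small_bottle 0.47 [ 342.6 -436.    40.4] [242. 343.]
side [1094.4  188.1  701. ] [441.    0.  272.9]
guard 0.79 [ 473.1 -334.   144.7] [252.8 151.7]
hook_rod 0.64 [522.3 -31.3  15.4] [354.2 267.9]
hook_corner 0.89 [522.1 -30.7  12.2] [354.3 269. ]
block 0.6 [ 423.8 -299.2    8.8] [277.7 193.9]
wrist [ 559.2 -387.4  385.5] [356.5   0.  278.4]
guard 0.61 [ 480.8 -362.1  142.2] [166.8 144.6]
hook_rod 0.92 [ 423.3 -166.4    9. ] [14.9 10.1]
hook_corner 0.94 [ 426.4 -166.5   10.4] [16.   7.4]
1.2
```

View pics/scene0.png

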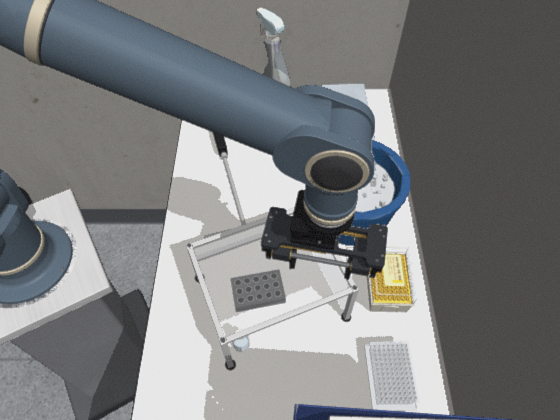

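View pics/side0.png

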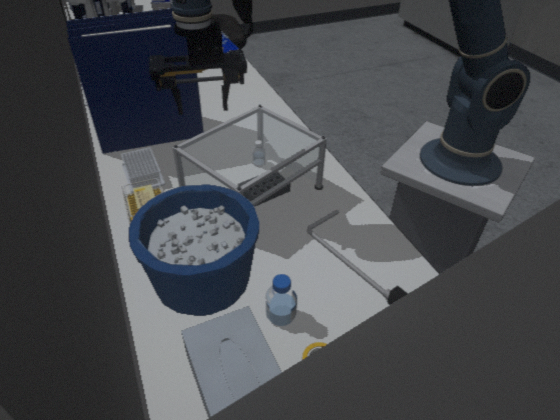

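Scene view: the guard's top corners are near (190,245), (224,340) and (355,290), with the block at (258,290). The rod's handle is near (222,143) and its shaft enters at about (243,222). Side view: the rod handle is at (396,294), the corner at (310,230) and the arm tip at (338,212). The front panel's top edge runs from (240,192) to (324,145).

```bash
python3 - <<'E'
from h import *
np.set_printoptions(precision=1,suppress=True)
for n,uv,c,z in [("top",(190,245),"scene",143),("top",(224,340),"scene",143),("top",(355,290),"scene",143),
 ("top",(240,192),"side",143),("top",(324,145),"side",143),("top",(260,108),"side",143),("top",(177,150),"side",143),
 ("corner",(310,230),"side",6),("tip",(338,212),"side",6),("handleend",(388,293),"side",6),("shaft a",(225,157),"scene",6),("shaft b",(243,221),"scene",6),
 ("blk",(233,276),"scene",26),("blk",(281,270),"scene",26),("blk",(285,300),"scene",26),("blk",(236,307),"scene",26)]:
  print(n,c,plane(uv,c,z))
a=cv2.imread("pics/scene0.png")[110:370,170:400];b=cv2.imread("pics/side0.png")[90:310,170:420]
a=cv2.resize(a,(400,452),interpolation=2);b=cv2.resize(b,(400,352),interpolation=2)
o=np.zeros((452,800,3),np.uint8);o[:,:400]=a;o[:352,400:]=b;cv2.imwrite("pics/c1.png",o)
E
```

```text
top scene [ 333.8 -240.6  143. ]
top scene [ 307.5 -449.8  143. ]
top scene [ 563.9 -486.3  143. ]
top side [ 595.1 -267.1  143. ]
top side [ 350.9 -225.6  143. ]
top side [ 308.7 -444.7  143. ]
top side [ 569.9 -472.2  143. ]
corner side [ 477.7 -168.2    6. ]
tip side [ 387.  -149.7    6. ]
handleend side [530.2  49.9   6. ]
shaft a scene [538.6  48.5   6. ]
shaft b scene [ 486.1 -157.9    6. ]
blk scene [ 395.5 -288.1   26. ]
blk scene [ 494.4 -328.    26. ]
blk scene [ 466.1 -394.1   26. ]
blk scene [ 368.3 -356.2   26. ]
```

View pics/c1.png

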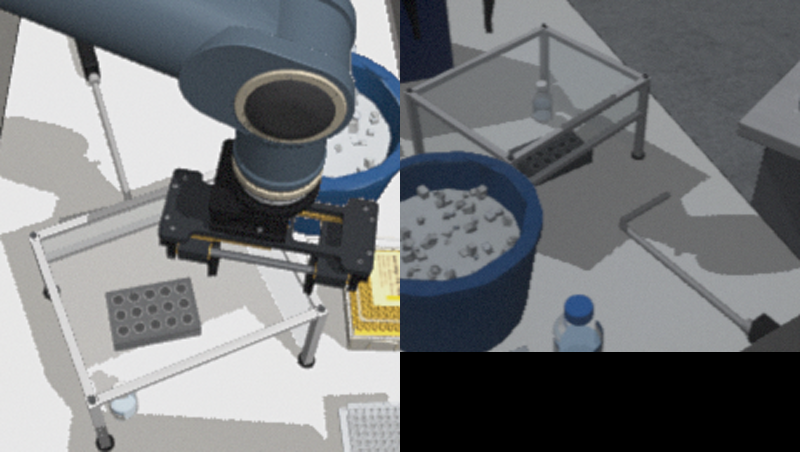

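The crop shows the rod with its handle at the +y end. The hook corner is about 85 mm in front of the panel, and the arm runs toward -x. The block is rotated a little, and the small bottle stands in the rear right corner.

```bash
cat >> h.py <<'E'
def rel(P,Rt):  # target TCP pos, target rot matrix -> slide, twist from current
    s=r.read_state();A=R.from_rotvec(s["eef_rot"]).as_matrix()
    return A.T@(np.array(P)-s["tcp_pos"]), R.from_matrix(A.T@Rt).as_rotvec()
def down(yx): # tool pointing down with tool y along world dir yx
    y=np.array([*yx,0.]);y/=np.linalg.norm(y);z=np.array([0,0,-1.]);return np.stack([np.cross(y,z),y,z],1)
np.set_printoptions(precision=2,suppress=True)
E
python3 - <<'E'
from h import *
s=r.read_state();print(R.from_rotvec(s["eef_rot"]).as_matrix())
for sg in (1,-1):print(rel([551,100,280],down([sg*.97,-sg*.244])))
for n,uv,c,z in [("small",(242,342),"scene",66),("small",(258,145),"side",66),("wide",(282,283),"side",103),("tape",(318,352),"side",18),("bin",(225,245),"side",150),("bin",(405,170),"scene",150),("bin base",(190,305),"side",0)]: print(n,plane(uv,c,z))
E
```

```text
[[ 0.66  0.75  0.  ]
 [ 0.75 -0.66 -0.  ]
 [ 0.    0.   -1.  ]]
(array([ 440.54, -329.34,  -57.45]), array([ 0.  , -0.  , -0.48]))
(array([ 440.54, -329.34,  -57.45]), array([-0.  , -0.  ,  2.66]))
small [ 340.94 -442.88   66.  ]
small [ 353.43 -416.56   66.  ]
wide [701.05 -84.47 103.  ]
tape [727.23  13.7   18.  ]
bin [ 725.59 -189.18  150.  ]
bin [ 824.54 -306.18  150.  ]
bin base [ 783.85 -239.09    0.  ]
```

```bash
python3 -m pendant '[{"fingers":1,"slide":[40,-30,-57],"twist":[0,0,-0.1]},{"fingers":1,"slide":[85,-64,-57],"twist":[0,0,-0.2]},{"fingers":1,"slide":[130,-98,-57],"twist":[0,0,-0.3]},{"fingers":1,"slide":[175,-131,-57],"twist":[0,0,-0.4]},{"fingers":1,"slide":[220,-165,-57],"twist":[0,0,-0.48]},{"fingers":1,"slide":[230,-172,-57],"twist":[0,0,-0.48]},{"fingers":1,"slide":[230,-172,-57],"twist":[0,0,-0.48]}]' 40
cat > look.py <<'E'
from h import *
import sys
k=sys.argv[1];names=sys.argv[3:]
for c in sys.argv[2].split(","):
    m=r.camera_model(c);im=r.grab_frame(c);cv2.imwrite(f"pics/{c}{k}.png",im);np.save(f"pics/{c}{k}.npy",m["cam_to_world"])
    for n in names:
        for d in r.search_frame(n,c)[:1]: P=w(d["at"],m["cam_to_world"]);print(c,n,round(d["score"],2),P,px(P,c))
E
python3 look.py 1 wrist,scene,side hook_rod hook_corner block small_bottle guard wide_bottle tape
```

```text
t: 2.08
tcp_pos: [529.1, -161.5, 279.8]
eef_rot: [2.475, 1.933, 0.0]
ft_force: [0.7, -0.9, -0.9]
width: 0.999
finger_force: 0.0
wrist hook_rod 0.67 [ 499.75 -104.2     7.88] [241.87 119.96]
wrist hook_corner 0.72 [ 500.59 -105.34   12.36] [242.46 120.89]
wrist block 0.16 [693.6  -94.74  39.16] [412.9   66.97]
wrist small_bottle 0.57 [ 484.06 -297.44  147.37] [267.27 331.55]
wrist guard 0.69 [ 479.01 -299.96  143.69] [263.05 332.64]
wrist wide_bottle 0.97 [692.13 -96.51  41.58] [412.67  70.17]
scene hook_rod 0.77 [527.02  18.58  14.9 ] [225.72 163.92]
scene hook_corner 0.63 [526.82  24.49  13.77] [224.7  162.74]
scene small_bottle 0.62 [ 342.77 -435.29   44.66] [241.8  341.89]
scene guard 0.95 [ 437.9  -375.2   144.62] [267.88 273.64]
scene wide_bottle 0.87 [691.28 -91.66  37.03] [301.38 162.26]
scene tape 0.55 [724.65  21.46  16.92] [289.98 135.09]
side hook_rod 0.87 [522.51 -30.31  16.82] [354.67 267.72]
side hook_corner 0.6 [520.17 -34.29  11.23] [353.17 267.92]
side block 0.53 [ 425.76 -301.34    7.87] [276.54 194.24]
side guard 0.94 [ 480.73 -336.5   146.2 ] [249.72 152.32]
side wide_bottle 0.79 [698.44 -85.77  36.64] [281.42 304.86]
side tape 0.65 [724.49  -2.04  13.39] [311.02 347.23]
```

View pics/wrist1.png

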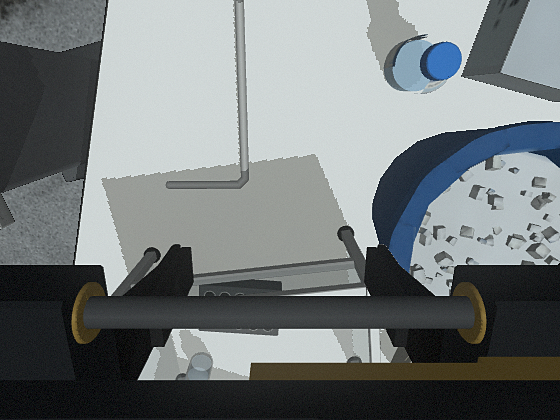

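Wrist view: the hook corner is at (245,182), the arm tip at (168,185), and the front post feet at (152,253) and (345,232). The block is partly behind the gripper bar at about (240,305), and the small bottle is at (202,360).

```bash
python3 - <<'E'
from h import *
for n,uv,c,z in [("corner",(244,182),"wrist",6),("tip",(167,185),"wrist",6),("shaft",(238,3),"wrist",6),("footR",(152,253),"wrist",5),("footL",(345,232),"wrist",5),("corner",(310,230),"side",6)]: print(n,plane(uv,c,z))
a=cv2.imread("pics/scene1.png")[120:370,170:370]
cv2.imwrite("pics/c2.png",cv2.resize(a,(480,600),interpolation=2))
E
```

```text
corner [ 481.54 -175.96    6.  ]
tip [ 386.34 -156.13    6.  ]
shaft [529.41  18.71   6.  ]
footR [ 335.17 -240.46    5.  ]
footL [ 592.16 -273.69    5.  ]
corner [ 477.71 -168.2     6.  ]
```

View pics/c2.png

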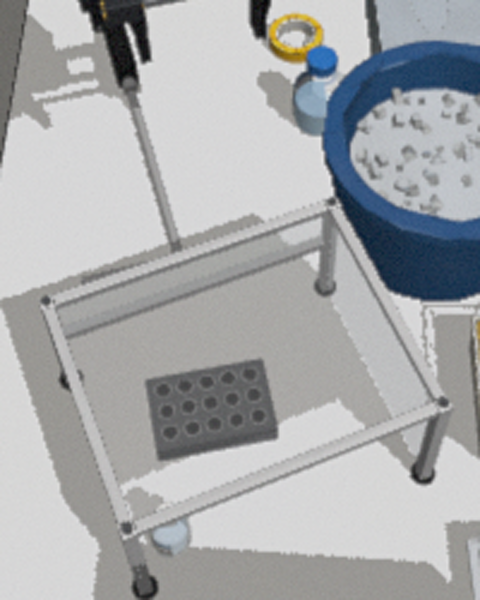

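The crop shows the block's top face corners at (146,380), (264,360), (277,428) and (157,449). The front feet are at (68,380) and (326,287), and the bottle cap is at (170,532).

```bash
python3 - <<'E'
from h import *
f=lambda u,v:(170+u/2.4,120+v/2.4)
c=[plane(f(*p),"scene",26) for p in [(146,380),(264,360),(277,428),(157,449)]];print(np.array(c),np.mean(c,0))
b=[plane(f(*p),"scene",0) for p in [(160,460),(278,438)]];print(np.array(b))
print("sides",[np.linalg.norm(c[i]-c[i-1]) for i in range(4)])
fr,fl=plane(f(68,380),"scene",5),plane(f(326,287),"scene",5);print(fr,fl)
print("topfront",plane(f(46,302),"scene",145),plane(f(332,204),"scene",145),"rear",plane(f(127,528),"scene",145),plane(f(443,405),"scene",145))
print("cap",plane(f(170,530),"scene",66))
# panel lower edge front/back
print("shaft front", plane(f(130,88),"scene",6),plane(f(175,245),"scene",6))
E
```

```text
[[ 388.79 -290.76   26.  ]
 [ 492.47 -326.9    26.  ]
 [ 468.78 -391.22   26.  ]
 [ 367.19 -355.71   26.  ]] [ 429.31 -341.15   26.  ]
[[ 367.93 -355.61    0.  ]
 [ 470.64 -390.27    0.  ]]
sides [np.float64(68.44571273082563), np.float64(109.80289178463953), np.float64(68.545062631501), np.float64(107.61032348971378)]
[ 328.55 -244.1     5.  ] [ 590.9  -278.36    5.  ]
topfront [ 331.4  -242.79  145.  ] [ 590.69 -276.93  145.  ] rear [ 305.7  -449.54  145.  ] [ 563.92 -484.45  145.  ]
cap [ 340.04 -439.71   66.  ]
shaft front [537.21  50.71   6.  ] [ 484.44 -160.63    6.  ]
```

```bash
python3 -m pendant '[{"fingers":1,"slide":[50,0,20],"twist":[0,0,0]},{"fingers":1,"slide":[100,0,40],"twist":[0,0,0]},{"fingers":1,"slide":[150,0,60],"twist":[0,0,0]},{"fingers":1,"slide":[190,0,60],"twist":[0,0,0]},{"fingers":1,"slide":[190,0,60],"twist":[0,0,0]},{"fingers":1,"slide":[190,0,60],"twist":[0,0,0]}]'
python3 look.py 2 wrist hook_rod
python3 - <<'E'
from h import *
print(px([539,60,15],"wrist"),px([551,108,38],"wrist"))
E
```

```text
t: 4.03
tcp_pos: [575.2, 21.5, 219.5]
eef_rot: [2.477, 1.931, -0.001]
ft_force: [-0.0, -0.2, -0.3]
width: 1.0
finger_force: 0.0
wrist hook_rod 0.91 [543.76  76.53  33.13] [231.96 130.95]
[234.22 146.15] [229.2   95.99]
```

View pics/wrist2.png

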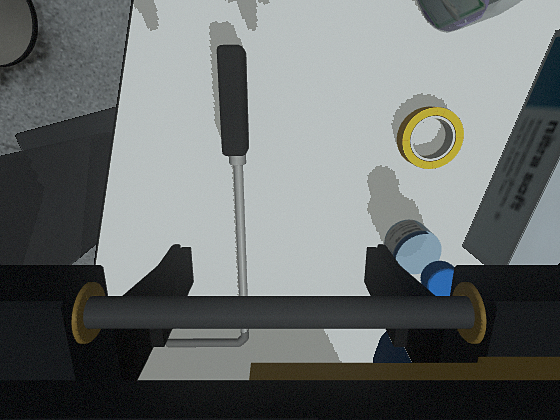

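The handle spans (231,46) to (236,154) with its centre near (232,100). The tape and wide bottle are off to the right.

```bash
python3 - <<'E'
from h import *
a,b=plane((230.5,46),"wrist",38),plane((236,154),"wrist",38);print(a,b,(a+b)/2,np.linalg.norm(a-b))
print("collar",plane((237,158),"wrist",6),"corner",plane((244,339),"wrist",6))
# height: same collar point seen in the side picture (side px 388,293) -> ray gap by height
for z in (0,6,12,20): print(z,plane((237,158),"wrist",z)[:2],plane((388,293),"side",z)[:2],plane((170+130/2.4,120+88/2.4),"scene",z)[:2])
d=(a-b)[:2];print(d/np.linalg.norm(d))
c=(a+b)/2
for P in ([c[0],c[1],120],[c[0],c[1],3]): print(rel(P,down([d[1],-d[0]])))
E
```

```text
[564.24 148.49  38.  ] [542.06  54.77  38.  ] [553.15 101.63  38.  ] 96.30722651725287
collar [536.96  46.25   6.  ] corner [ 481.75 -175.6     6.  ]
0 [536.03  45.4 ] [525.35  48.69] [539.01  55.74]
6 [536.96  46.25] [530.22  49.89] [537.21  50.71]
12 [537.88  47.1 ] [535.1   51.08] [535.42  45.68]
20 [539.12  48.23] [541.59  52.67] [533.03  38.97]
[0.23 0.97]
(array([ 73.21, -41.27,  99.56]), array([ 0.  ,  0.  , -0.02]))
(array([ 73.31, -41.31, 216.56]), array([ 0.  ,  0.  , -0.02]))
```

```bash
python3 -m pendant '[{"fingers":1,"slide":[40,-22,40],"twist":[0,0,-0.01]},{"fingers":1,"slide":[75,-42,85],"twist":[0,0,-0.01]},{"fingers":1,"slide":[75,-42,130],"twist":[0,0,-0.01]},{"fingers":1,"slide":[75,-42,170],"twist":[0,0,-0.01]},{"fingers":1,"slide":[75,-42,200],"twist":[0,0,-0.01]},{"fingers":1,"slide":[75,-42,214],"twist":[0,0,-0.01]},{"fingers":1,"slide":[75,-42,214],"twist":[0,0,-0.01]},{"fingers":0,"slide":[75,-42,214],"twist":[0,0,-0.01]},{"fingers":0,"slide":[75,-42,214],"twist":[0,0,-0.01]},{"fingers":0,"slide":[75,-42,214],"twist":[0,0,-0.01]},{"fingers":0,"slide":[75,-42,214],"twist":[0,0,-0.01]},{"fingers":0,"slide":[75,-42,214],"twist":[0,0,-0.01]}]' 50
```

```text
t: 5.62
tcp_pos: [552.7, 105.4, 5.7]
eef_rot: [2.467, 1.945, 0.0]
ft_force: [0.5, 0.0, -0.2]
width: 0.518
finger_force: 0.0
```

```bash
python3 -m pendant '[{"fingers":0,"slide":[0,0,0],"twist":[0,0,0]},{"fingers":0,"slide":[0,0,0],"twist":[0,0,0]},{"fingers":0,"slide":[0,0,0],"twist":[0,0,0]},{"fingers":0,"slide":[0,0,0],"twist":[0,0,0]}]' 50
python3 -m pendant '[{"fingers":0,"slide":[0,0,-15],"twist":[0,0,0]},{"fingers":0,"slide":[0,0,-40],"twist":[0,0,0]},{"fingers":0,"slide":[0,0,-42],"twist":[0,0,0]},{"fingers":0,"slide":[0,0,-42],"twist":[0,0,0]}]' 50
python3 - <<'E'
from h import *
s=r.read_state();A=R.from_rotvec(s["eef_rot"]).as_matrix();print(A[:,0],A[:,1])
# target: handle centre / corner
print(rel([537,-125,s["tcp_pos"][2]],down([.99,-.14])))
im=r.grab_frame("wrist");cv2.imwrite("pics/wrist3.png",im)
E
```

```text
t: 6.12
tcp_pos: [552.4, 105.4, 5.5]
eef_rot: [-2.467, -1.944, 0.001]
ft_force: [-1.6, 0.5, 1.9]
width: 0.27
finger_force: 50.0
t: 6.62
tcp_pos: [552.6, 105.1, 47.6]
eef_rot: [2.467, 1.944, 0.0]
ft_force: [-0.9, 0.1, -2.6]
width: 0.27
finger_force: 50.0
[ 0.23  0.97 -0.  ] [ 0.97 -0.23  0.  ]
(array([-227.35,   38.65,    0.05]), array([ 0. ,  0. , -0.1]))
```

View pics/wrist3.png

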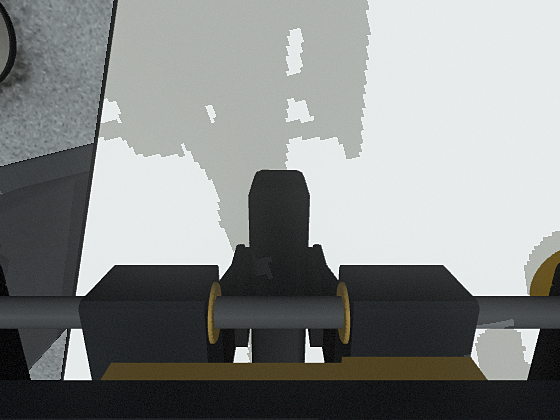

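The rod is held, with the handle centred between the fingers at (278,260). Next it goes in under the panel, above the block.

```bash
python3 -m pendant '[{"fingers":0,"slide":[-15,15,0],"twist":[0,0,-0.05]},{"fingers":0,"slide":[-40,30,0],"twist":[0,0,-0.1]},{"fingers":0,"slide":[-75,39,0],"twist":[0,0,-0.1]},{"fingers":0,"slide":[-115,39,0],"twist":[0,0,-0.1]},{"fingers":0,"slide":[-150,39,0],"twist":[0,0,-0.1]},{"fingers":0,"slide":[-180,39,0],"twist":[0,0,-0.1]},{"fingers":0,"slide":[-200,39,0],"twist":[0,0,-0.1]},{"fingers":0,"slide":[-200,39,0],"twist":[0,0,-0.1]}]' 50
python3 look.py 4 scene,side block
python3 - <<'E'
from h import *
s=r.read_state();A=R.from_rotvec(s["eef_rot"]).as_matrix();print(s["tcp_pos"],A[:,0]);c=s["tcp_pos"]-290*A[:,0];c[2]=48;t=c-100*A[:,1]
print(c,t,px(c,"scene"),px(t,"scene"),px(c,"side"),px(t,"side"))
a=cv2.imread("pics/scene4.png")[140:365,170:370];b=cv2.imread("pics/side4.png")[90:315,190:390]
cv2.imwrite("pics/c4.png",cv2.resize(np.hstack([a,b]),(800,450),interpolation=2))
E
```

```text
t: 7.68
tcp_pos: [543.2, -99.7, 47.0]
eef_rot: [-2.37, -2.062, 0.002]
ft_force: [0.2, 0.2, -1.2]
width: 0.272
finger_force: 50.0
side block 0.5 [ 422.93 -299.64   11.5 ] [277.81 192.78]
[544.34 -96.28  47.6 ] [0.13 0.99 0.  ]
[ 505.76 -383.71   48.  ] [ 406.65 -370.4    47.96] [298.73 283.15] [254.69 299.76] [228.59 184.57] [259.19 166.96]
```

View pics/c4.png

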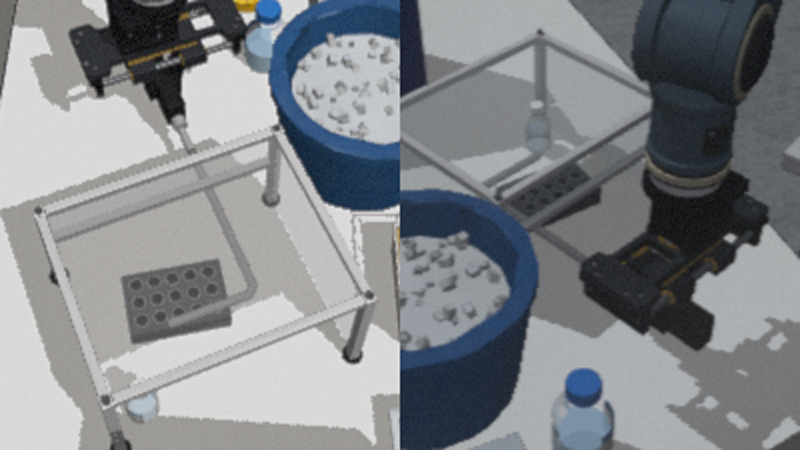

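The crop shows the hook above the block: corner at scene pixel (295,286), tip at (254,302). The block has not moved.

```bash
python3 - <<'E'
from h import *
for z in (42,48,54): print(z,plane((295,286),"scene",z),plane((254,302),"scene",z))
for z in (0,80,120,150): print(z,plane((307,185),"scene",z),plane((258,215),"side",z))
E
```

```text
42 [ 497.07 -383.05   42.  ] [ 404.03 -371.66   42.  ]
48 [ 495.47 -385.42   48.  ] [ 403.05 -374.1    48.  ]
54 [ 493.87 -387.78   54.  ] [ 402.06 -376.54   54.  ]
0 [ 681.51 -138.01    0.  ] [ 505.59 -295.6     0.  ]
80 [ 645.62 -188.78   80.  ] [ 572.79 -240.39   80.  ]
120 [ 627.68 -214.17  120.  ] [ 606.39 -212.79  120.  ]
150 [ 614.22 -233.21  150.  ] [ 631.59 -192.09  150.  ]
```

```bash
python3 - <<'E'
from h import *
from scipy.optimize import least_squares
def ext(f,lo,hi):
    im=cv2.imread(f);h=cv2.cvtColor(im,cv2.COLOR_BGR2HSV);m=cv2.inRange(h,(100,110,40),(120,255,255));
    mm=np.zeros_like(m);mm[lo[1]:hi[1],lo[0]:hi[0]]=m[lo[1]:hi[1],lo[0]:hi[0]]
    n,l,st,_=cv2.connectedComponentsWithStats(mm);i=1+np.argmax(st[1:,4]);return st[i]
a=ext("pics/scene4.png",(290,120),(450,330));b=ext("pics/side0.png",(110,170),(290,320));print(a,b)
t=np.linspace(0,2*np.pi,200)
def f(p):
    C=np.stack([p[0]+p[2]*np.cos(t),p[1]+p[2]*np.sin(t),np.full(200,p[3])],1)
    A=np.array([px(q,"scene") for q in C]);B=np.array([px(q,"side") for q in C])
    return np.array([A[:,0].min()-a[0],A[:,0].max()-a[0]-a[2],A[:,1].min()-a[1],B[:,0].min()-b[0],B[:,0].max()-b[0]-b[2],B[:,1].min()-b[1]])
s=least_squares(f,[730,-210,105,130],diff_step=1e-3);print(s.x,s.fun)
E
```

```text
[ 305  137  105  108 4918] [ 129  185  130  130 6526]Traceback (most recent call last):
  File "<stdin>", line 13, in <module>
    return func(*args, **kwargs)
    result = trf(vector_fun.fun, vector_fun.jac, x0, f0, J0, lb, ub, ftol, xtol,
                 gtol, max_nfev, x_scale, loss_function, tr_solver,
                 tr_options.copy(), verbose, callback=callback_wrapped)
    return trf_no_bounds(
        fun, jac, x0, f0, J0, ftol, xtol, gtol, max_nfev, x_scale,
        loss_function, tr_solver, tr_options, verbose, callback=callback)
    J = jac(x)
    self._update_jac()
    ~~~~~~~~~~~~~~~~^^
    self.J = self.jac_wrapped(xp_copy(self.x), f0=self.f)
             ~~~~~~~~~~~~~~~~^^^^^^^^^^^^^^^^^^^^^^^^^^^^
    J, dct = approx_derivative(
             ~~~~~~~~~~~~~~~~~^
        self.fun,
        ^^^^^^^^^
    ...<2 lines>...
        **self.finite_diff_options,
        ^^^^^^^^^^^^^^^^^^^^^^^^^^^
    )
    ^
    J, _nfev = _dense_difference(fun_wrapped, x0, f0, h,
               ~~~~~~~~~~~~~~~~~^^^^^^^^^^^^^^^^^^^^^^^^
                             use_one_sided, method,
                             ^^^^^^^^^^^^^^^^^^^^^^
                             mf)
                             ^^^
    df = [f_eval - f0 for f_eval in f_evals]
                                    ^^^^^^^
    f = np.atleast_1d(self.fun(x, *self.args, **self.kwargs))
                      ~~~~~~~~^^^^^^^^^^^^^^^^^^^^^^^^^^^^^^
    return np.atleast_1d(self.fun(x))
                         ~~~~~~~~^^^
    return self.f(x, *self.args, **self.kwargs)
           ~~~~~~^^^^^^^^^^^^^^^^^^^^^^^^^^^^^^
  File "<stdin>", line 11, in f
  File "h.py", line 6, in px
    m=r.camera_model(cam);c=np.linalg.inv(m["cam_to_world"])@np.append(P,1);q=m["K"]@np.array([c[0],-c[1],-c[2]]);return q[:2]/q[2]
ValueError: time passes only in moves, steps and waits
```

```bash
python3 - <<'E'
from h import *
from scipy.optimize import least_squares
M={c:r.camera_model(c) for c in ("scene","side")}
def pj(P,c):
    q=(np.linalg.inv(M[c]["cam_to_world"])@np.c_[P,np.ones(len(P))].T)[:3];q=M[c]["K"]@(q*[[1],[-1],[-1]]);return (q[:2]/q[2]).T
t=np.linspace(0,2*np.pi,400)
def f(p):
    C=np.stack([p[0]+p[2]*np.cos(t),p[1]+p[2]*np.sin(t),np.full(400,p[3])],1);A=pj(C,"scene");B=pj(C,"side")
    return np.array([A[:,0].min()-305,A[:,0].max()-410,A[:,1].min()-137,B[:,0].min()-129,B[:,0].max()-259,B[:,1].min()-185])
s=least_squares(f,[730,-210,105,130],diff_step=1e-3);print(s.x,s.fun)
p=s.x
for tx,ty in [(544,-124),(540,-124),(520,-124)]:
  for yaw in (-.13,0.,):
    e=np.array([np.cos(yaw),np.sin(yaw)]);n=np.array([e[1],-e[0]]);T=np.array([tx,ty])
    print(tx,yaw,[round(np.linalg.norm(T+k*e+37.5*n-p[:2])-p[2],1) for k in (75,85,95)], "bottle",round(np.linalg.norm(T+95*e-37.5*n-[694,-90])-28,1))
E
```

```text
[ 723.03 -264.57  114.68  150.58] [-0.57 -0.58 -0.19 -0.44 -0.49  0.11]
544 -0.13 [np.float64(29.4), np.float64(21.2), np.float64(13.1)] bottle 23.8
544 0.0 [np.float64(31.8), np.float64(24.8), np.float64(18.3)] bottle 27.1
540 -0.13 [np.float64(32.5), np.float64(24.1), np.float64(16.0)] bottle 27.7
540 0.0 [np.float64(34.6), np.float64(27.6), np.float64(20.9)] bottle 31.1
520 -0.13 [np.float64(48.4), np.float64(39.6), np.float64(31.0)] bottle 47.5
520 0.0 [np.float64(49.7), np.float64(42.0), np.float64(34.6)] bottle 51.1
```

```bash
python3 -m pendant '[{"fingers":0,"slide":[-15,2,0],"twist":[0,0,0]},{"fingers":0,"slide":[-28,3,0],"twist":[0,0,0]},{"fingers":0,"slide":[-28,3,0],"twist":[0,0,0]},{"fingers":0,"slide":[-28,3,12],"twist":[0,0,0]},{"fingers":0,"slide":[-28,3,24],"twist":[0,0,0]},{"fingers":0,"slide":[-28,3,34],"twist":[0,0,0]},{"fingers":0,"slide":[-28,3,39],"twist":[0,0,0]},{"fingers":0,"slide":[-28,3,39],"twist":[0,0,0]}]' 50
python3 look.py 5 scene,side
python3 - <<'E'
from h import *
a=cv2.imread("pics/scene5.png")[140:365,170:370];b=cv2.imread("pics/side5.png")[90:315,190:390]
cv2.imwrite("pics/c5.png",cv2.resize(np.hstack([a,b]),(800,450),interpolation=2))
E
```

```text
t: 8.88
tcp_pos: [542.8, -126.2, 8.0]
eef_rot: [-2.366, -2.065, 0.001]
ft_force: [-0.5, -0.1, -2.1]
width: 0.269
finger_force: 50.0
```

View pics/c5.png

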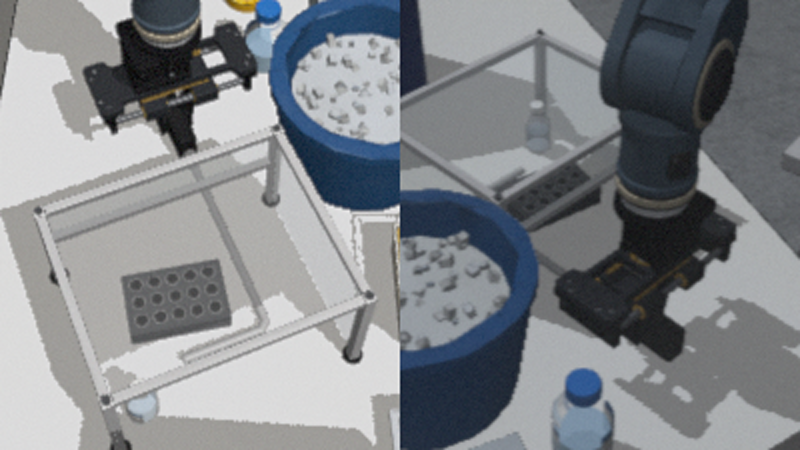

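The hook is behind the block: corner at (265,325), tip at (182,357) in the crop. The block is unmoved and both bottles are clear. I'll draw it out along tool x, drifting slightly toward the block.

```bash
python3 -m pendant '[{"fingers":0,"slide":[8,0,0],"twist":[0,0,0]},{"fingers":0,"slide":[16,-1,0],"twist":[0,0,0]},{"fingers":0,"slide":[24,-2,0],"twist":[0,0,0]},{"fingers":0,"slide":[32,-4,0],"twist":[0,0,0]},{"fingers":0,"slide":[40,-6,0],"twist":[0,0,0]},{"fingers":0,"slide":[48,-8,0],"twist":[0,0,0]},{"fingers":0,"slide":[58,-10,0],"twist":[0,0,0]},{"fingers":0,"slide":[68,-12,0],"twist":[0,0,0]},{"fingers":0,"slide":[80,-14,0],"twist":[0,0,0]},{"fingers":0,"slide":[92,-14,0],"twist":[0,0,0]},{"fingers":0,"slide":[100,-14,0],"twist":[0,0,0]},{"fingers":0,"slide":[100,-14,0],"twist":[0,0,0]}]' 50
python3 look.py 6 scene,side block
python3 - <<'E'
from h import *
im=cv2.imread("pics/scene6.png");h=cv2.cvtColor(im,cv2.COLOR_BGR2HSV)
m=((h[...,2]<125)&(h[...,1]<60)).astype(np.uint8);m[:215]=0;m[350:]=0;m[:,:200]=0;m[:,310:]=0
m=cv2.morphologyEx(m,cv2.MORPH_OPEN,np.ones((7,7)));m=cv2.morphologyEx(m,cv2.MORPH_CLOSE,np.ones((7,7)))
n,l,st,c=cv2.connectedComponentsWithStats(m)
for i in range(1,n):
  if st[i,4]>300:
    k,_=cv2.findContours((l==i).astype(np.uint8),0,1);q=cv2.boxPoints(cv2.minAreaRect(k[0]));print(st[i]);[print(p,plane(p,"scene",15)) for p in q]
E
```

```text
t: 10.48
tcp_pos: [543.0, -23.9, 8.6]
eef_rot: [-2.366, -2.066, -0.002]
ft_force: [0.2, 0.1, -2.3]
width: 0.274
finger_force: 50.0
side block 0.71 [ 438.41 -254.22   25.49] [289.41 199.11]
[ 212  242   54   43 1587]
[209.23 255.37] [ 373.42 -208.59   15.  ]
[256.04 238.35] [ 487.96 -222.08   15.  ]
[267.42 269.66] [ 471.24 -307.15   15.  ]
[220.61 286.69] [ 361.86 -292.35   15.  ]
```

The block is aligned and following: its rear edge is now near y = -300. I'll pull about 130 mm more.

```bash
python3 -m pendant '[{"fingers":0,"slide":[8,0,0],"twist":[0,0,0]},{"fingers":0,"slide":[18,0,0],"twist":[0,0,0]},{"fingers":0,"slide":[28,-2,0],"twist":[0,0,0]},{"fingers":0,"slide":[39,-4,0],"twist":[0,0,0]},{"fingers":0,"slide":[50,-6,0],"twist":[0,0,0]},{"fingers":0,"slide":[61,-8,0],"twist":[0,0,0]},{"fingers":0,"slide":[72,-10,0],"twist":[0,0,0]},{"fingers":0,"slide":[83,-12,0],"twist":[0,0,0]},{"fingers":0,"slide":[94,-12,0],"twist":[0,0,0]},{"fingers":0,"slide":[105,-12,0],"twist":[0,0,0]},{"fingers":0,"slide":[115,-12,0],"twist":[0,0,0]},{"fingers":0,"slide":[123,-12,0],"twist":[0,0,0]},{"fingers":0,"slide":[129,-12,0],"twist":[0,0,0]},{"fingers":0,"slide":[132,-12,0],"twist":[0,0,0]},{"fingers":0,"slide":[132,-12,0],"twist":[0,0,0]}]' 50
python3 look.py 7 scene,side block
python3 - <<'E'
from h import *
a=cv2.imread("pics/scene7.png")[110:335,170:370];b=cv2.imread("pics/side7.png")[90:315,190:390]
cv2.imwrite("pics/c7.png",cv2.resize(np.hstack([a,b]),(800,450),interpolation=2))
E
```

```text
t: 12.55
tcp_pos: [549.0, 107.5, 8.6]
eef_rot: [-2.367, -2.065, -0.002]
ft_force: [0.5, -0.4, -1.4]
width: 0.27
finger_force: 50.0
scene block 0.79 [ 427.13 -131.11   21.77] [215.54 219.55]
side block 0.95 [ 442.93 -125.04   22.42] [335.33 224.43]
```

View pics/c7.png

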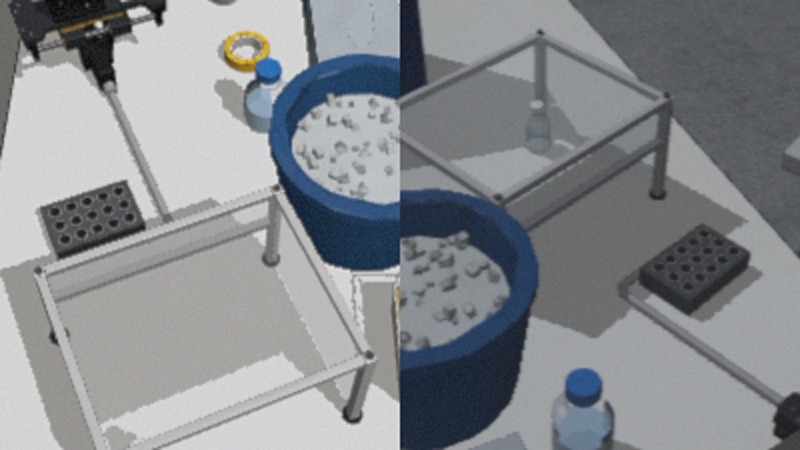

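The block lies fully in front of the panel, about 80 mm clear, against the hook. Everything else is undisturbed. Now I lay the rod down.

```bash
python3 -m pendant '[{"fingers":0,"slide":[-3,0,0],"twist":[0,0,0]},{"fingers":0,"slide":[-3,0,1.5],"twist":[0,0,0]},{"fingers":0,"slide":[-3,0,3],"twist":[0,0,0]},{"fingers":0,"slide":[-3,0,3.5],"twist":[0,0,0]},{"fingers":0,"slide":[-3,0,3.5],"twist":[0,0,0]},{"fingers":0,"slide":[-3,0,3.5],"twist":[0,0,0]}]' 50
```

```text
t: 13.5
tcp_pos: [548.3, 104.0, 5.5]
eef_rot: [2.367, 2.065, -0.0]
ft_force: [-2.1, -0.7, 5.4]
width: 0.269
finger_force: 50.0
```

Contact with the bench shows as +5 N. Now I open the fingers and rise.

```bash
python3 -m pendant '[{"fingers":0.5,"slide":[0,0,0],"twist":[0,0,0]},{"fingers":0.7,"slide":[0,0,0],"twist":[0,0,0]},{"fingers":0.8,"slide":[0,0,0],"twist":[0,0,0]},{"fingers":0.8,"slide":[0,0,0],"twist":[0,0,0]},{"fingers":0.8,"slide":[0,0,0],"twist":[0,0,0]},{"fingers":0.8,"slide":[0,0,-15],"twist":[0,0,0]},{"fingers":0.8,"slide":[0,0,-45],"twist":[0,0,0]},{"fingers":0.8,"slide":[0,0,-90],"twist":[0,0,0]},{"fingers":0.8,"slide":[0,0,-140],"twist":[0,0,0]},{"fingers":0.8,"slide":[0,0,-140],"twist":[0,0,0]},{"fingers":0.8,"slide":[0,0,-140],"twist":[0,0,0]}]' 
python3 look.py 8 scene,side block hook_rod small_bottle wide_bottle tape
```

```text
t: 14.88
tcp_pos: [548.0, 103.8, 145.5]
eef_rot: [2.367, 2.065, 0.0]
ft_force: [0.5, 0.2, 0.4]
width: 0.797
finger_force: 0.0
scene block 0.75 [ 425.29 -133.74   22.36] [215.28 220.53]
scene hook_rod 0.66 [534.34  48.69  16.12] [223.15 155.05]
scene small_bottle 0.55 [ 342.89 -435.45   41.94] [241.99 342.39]
scene wide_bottle 0.77 [692.43 -93.87  36.33] [302.2  162.84]
scene tape 0.69 [726.7   24.06  14.8 ] [290.12 134.76]
side block 0.97 [ 444.58 -123.43   24.21] [335.65 224.56]
side hook_rod 0.72 [534.7  -14.44  12.71] [358.34 276.47]
side wide_bottle 0.98 [700.29 -86.39  38.55] [280.56 304.72]
side tape 0.65 [727.04  -1.07  10.76] [310.56 349.4 ]
```

```bash
python3 -c "from rig import r;print(r.sign_off())"
```

```text
the job is handed in; nothing more can be done
None
```

The block now lies about 8 cm clear in front of the guard panel, and the rod is flat on the bench and released. In the last camera check, the bottles and tape were still in place. The job is handed in at about 15 s of the 40 s allowed.

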